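Hang the S-hook on the desk riser

TASK

On the study desk, take the steel S-hook off the small rail it hangs on and hang it on the brass tab with the rounded nose on the front edge of the wooden riser: its tip goes down through the hole in the tab and the hook is left hanging there upright and still. The square-ended tabs are not the place for it.

Things in the scene. Friction and masses are not known exactly. Their poses are not given: they have to be found in the camera images.
- s_hook: Steel S-hook of 6 mm wire, 46 mm wide, 45 to 80 g, its flat thumb plate on top, hanging on the stand's rail. z up, the S lies in its x-z plane. Heights from the origin: lowest -75, diagonal from -5 (at x -20, the shank) to -33 (x +20), free tip +19 (x +20), inner top of the bow +54 (it hangs by this), plate to +96 mm. The bow is open to +x: raise it 40 to 55 mm, then draw it off along its -x.
- s_hook_grip (a point): Point to pinch on the thumb plate (18 mm wide, 7 thick, from 60 to 96 mm above the hook's origin), 82 mm straight above the origin, same axes. Pinch from above across the thickness, fingers closing along the hook's y. When the hook hangs, the rail or tab top lies 28 mm below this point.
- s_hook_tip (a point): End of the upper bow's free leg, at x = +20, z = +19 mm of the hook, same axes: the end that goes down through the hole, 35 mm below the inner top of the bow. Bring the hook to the tab's nose from in front, tip 5 to 20 mm above the tab and diagonal below it, shift along the tab's +x until the tip is over the hole, then lower about 45 mm.
- round_tab: Brass tab with half-round nose, 46 mm wide, 5 thick, fixed on the riser's front edge; two square-ended ones beside it, 135 mm apart, any order. Origin: hole centre on the top face, 170 mm above the desk; z up, nose along -x (towards the robot). Hole 29 mm across, rim 8.5 mm wide round the nose; riser edge 40 mm along +x. Free below but for a 14 mm notebook.
- hook_stand: Fixed stand: dark wooden base 90 x 270 x 14 mm, two posts 240 mm apart with ball tops reaching 193 mm, joined by a level rail 8 mm thick, its top 181 mm above the desk. Origin under the middle of the base; the rail runs along its y. The hook hangs within 30 mm of the rail's middle, its plane across the rail.
Things that resemble listed ones, but are neither listed nor needed, are in the scene too. What is meant by the s_hook is not white, and is the smaller of those in its own colour.

How it is judged:
By the outcome, as a careful person would: the job done as asked, in the order asked, and still so for the second after the job is handed in, with the robot touching nothing.
It also fails if it takes over 51 s, if anything falls off the work surface, if the arm or the gripper's body presses on something with over 40 N, if the wrist force passes 120 N, or if a joint passes its speed limit or range.

ROBOT

A 6-joint arm with a two-finger parallel gripper is mounted at the origin on the work surface. World frame = base frame: x ahead of the robot, y to its left, z up, the work surface at z = 0. Lengths are in mm, angles in rad, forces in N, time in s.
With the tool pointing down it reaches from about 350 to 875 mm from the base axis. Payload 4.2 kg.
Tool frame: the origin (TCP) lies midway between the tips of the shut fingers; the grasp point (between the pads) lies 19 mm behind it; z points along the fingers, y is the line along which they close (so a half turn about z gives the same grasp; the last joint's range is limited). The gripper opens to 85 mm and grips with 20 to 120 N. Pads are 22 mm wide; open, the fingers measure 114 mm over their backs; the gripper's body (76 mm by 85 mm) begins 54 mm behind the grasp point. The pads swing forward as they close: fully open they stand 13 mm farther back than shut.
Start: joints at [-0.963, 0.385, 0.008, 0, -1.194, -0.259], TCP at [213.621, -587.337, 231.312] pointing down, gripper open.
Joint ranges: [-3.14, 3.14], [-1.21, 2.06], [-1.07, 1.41], [-3.16, 2.05], [-2.99, -0.16], [-3.1, 3.1]. Speed limits (rad/s): [2.79, 2.79, 3.14, 3.14, 3.14, 3.14].

INTERFACE

Orientations are given as a unit quaternion [x, y, z, w].
In Python, from bench import arm gives the robot as it stands. The module is installed in compiled form; this text tells all that it offers.
- The arm moves only by the shell command python3 -m handwheel 'ROWS' [OPENING]. ROWS is JSON, a list of rows, each an object of numbers: "x", "y", "z": the shift along the world's x, y, z each as a share of 20 cm, from -1 to 1; "ax", "ay", "az": the turn, a rotation vector about the world's x, y, z each as a share of 90 degrees, from -1 to 1. In form: [{"x": .., "y": .., "z": .., "ax": .., "ay": .., "az": ..}, ...]. A call has exactly 8 rows; each row shifts and turns the commanded pose from where the row before left it; what a row does not reach is not made up. A row lasts 1/10 s, in which the tool goes at most 50 mm and 8.59 degrees, less where a joint would pass 70% of its speed; a pose out of reach is approached as far as the arm can. A call with a number of a shift or a turn outside -1 to 1 is refused whole. A call with a gripper value outside its range is refused whole. OPENING is the opening, from -1 (shut) to 1 (fully open), set as the call begins (- or left out, the last holds). The fingers move at their own pace and stop on an object; the grip force is fixed at half the most. Time passes only in rows, so rows that do not move let the fingers close, or fill a call up. It gives the time, the measured TCP pose, the force, the opening and the grip force at its end, in the units of the state.
- arm.read_state(): the state, without advancing time (a new reading comes with each control period).
- arm.get_image(name): name is "scene" or "top" or "wrist"; returns the picture (420x560x3 uint8, red, green, blue); there is no depth.
- arm.camera_params(name): a dict with "K" (3x3 intrinsics, pixels), "position" and "orientation" of the camera in the world. Camera axes: x right, y down, z forward; pixel columns grow to the right and rows downward; lengths in mm; the calibration is good to about 2 mm. A picture is of the moment at which its call begins: read the wrist's pose just before it. camera_params takes no time and is no camera call; for the wrist camera it gives the pose at the moment of the call.
- arm.job_done(): hands the job in; it is judged then, once.
The state is a dict: "clock": time; "joints": joint angles; "joint_vel": joint speeds; "joint_efforts": joint torques, N m; "position": TCP position; "ee_rot": TCP orientation; "contact_force": force on the tool from outside, world axes, zero at the start; "wrist_torque": the same for the moment, N m; "gripper_width": finger opening in mm; "grasp_force": force on a finger pad.
Only numpy, scipy, OpenCV 4.12 (cv2) and the standard library are available. Lean on these libraries where they do the work, as an engineer would, in place of code of your own. Each camera call takes 0.05 s, during which the arm holds its last target. There are 200 camera calls.

## Working session

There is one attempt and no reset: what is moved stays moved. The work goes in short steps, Python scripts to look and compute and a shell command to move; the robot and the scene stay as the last step left them, time stands still between calls to the robot, and variables do not carry over. Pictures are saved under pics/ and viewed, at most 10 in all, crops included, and the job is handed in when it is done.

```bash
mkdir -p pics; cat > h.py <<'E'
import numpy as np, cv2, json
from scipy.spatial.transform import Rotation as R
from bench import arm
def snap(n,f):
    p=arm.camera_params(n); im=arm.get_image(n); np.save(f'pics/{f}.npy',im)
    json.dump({k:np.asarray(v).tolist() for k,v in p.items()},open(f'pics/{f}.json','w'))
    cv2.imwrite(f'pics/{f}.png',im[...,::-1]); return im,p
def load(f):
    return np.load(f'pics/{f}.npy'),{k:np.array(v) for k,v in json.load(open(f'pics/{f}.json')).items()}
def rot(p):
    o=np.array(p['orientation']); return o if o.shape==(3,3) else R.from_quat(o).as_matrix()
def ray(p,u,v):
    d=rot(p)@np.linalg.inv(np.array(p['K']))@[u,v,1]; return np.array(p['position']),d/np.linalg.norm(d)
def atz(p,u,v,z):
    o,d=ray(p,u,v); return o+d*(z-o[2])/d[2]
def proj(p,X):
    c=np.array(p['K'])@rot(p).T@(np.array(X,float)-p['position']); return c[:2]/c[2]
def tri(*rs):
    A=sum(np.eye(3)-np.outer(d,d) for o,d in rs);b=sum((np.eye(3)-np.outer(d,d))@o for o,d in rs)
    return np.linalg.solve(A,b)
E
python3 - <<'E'
from h import *
for n in ('scene','top','wrist'):
    im,p=snap(n,n+'0'); print(n,p['position'],np.array(p['K'])[0,0])
a,b=[np.load(f'pics/{n}0.npy') for n in ('scene','top')]
print(arm.read_state())
E
```

```text
scene [ 965.56315578 -434.68924329  935.67606143] 441.67684645243514
top [ 264.47988832   28.99673459 1264.72503854] 479.71866655167014
wrist [ 152.05128805 -610.12127352  373.8510226 ] 367.2976589077886
{'clock': 0.15, 'joints': array([-9.63394012e-01,  3.85391091e-01,  6.94775015e-03, -3.44205773e-04,
       -1.19399735e+00, -2.58622047e-01]), 'joint_vel': array([-0.00035787, -0.00254527,  0.00074873,  0.00152442,  0.00101772,
       -0.00117029]), 'joint_efforts': array([ 1.21278794e-03, -3.92677724e+01,  1.88583916e+01,  4.18855950e+00,
       -3.35797857e-03, -6.26835885e-06]), 'position': array([ 213.4729158 , -586.95131412,  230.47042436]), 'ee_rot': array([-1.73444999e-01,  9.84843201e-01,  8.13424938e-04, -1.99779931e-04]), 'contact_force': array([ 0.57421569, -1.11444079,  0.00206328]), 'wrist_torque': array([0.02508553, 0.05532632, 0.0197121 ]), 'grasp_force': 0.0, 'gripper_width': 85.472546448051}
```

View pics/scene0.png

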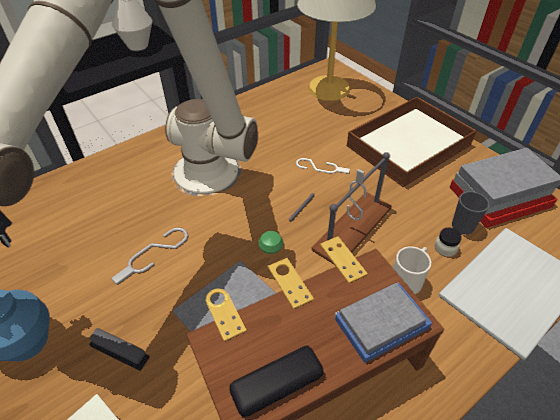

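View pics/top0.png

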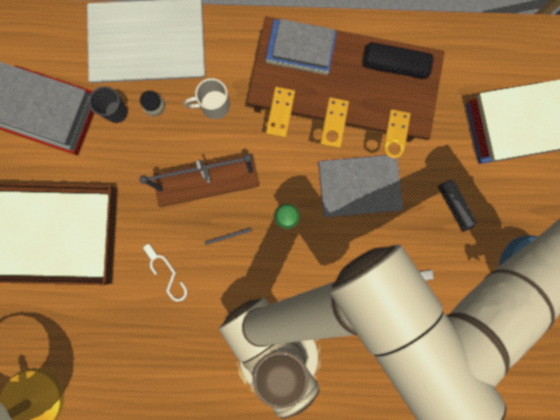

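The scene view shows the hook on the stand near (358,195). The rounded tab is at (218,298) in the scene view and (397,148) from the top. A larger hook and a white hook lie on the desk. I'll enlarge both areas.

```bash
python3 - <<'E'
from h import *
a,_=load('scene0');b,_=load('top0')
c=lambda im,x,y,w,h,s:cv2.resize(im[y:y+h,x:x+w],None,fx=s,fy=s,interpolation=cv2.INTER_CUBIC)
A=c(a,310,140,100,125,4);B=c(a,195,270,66,84,6)[:500,:400]
C=c(b,135,140,133,70,3);D=c(b,375,100,50,70,5)
cv2.imwrite('pics/c1.png',np.hstack([A,B])[...,::-1])
C=c(b,135,140,130,75,6);cv2.imwrite('pics/c2.png',C[...,::-1])
_,p=load('top0')
for q in [(397,148,170),(145,181,190),(248,158,190),(203,165,181)]: print(q,atz(p,*q))
E
```

```text
(397, 148, 170) [ 514.07446563 -261.26176299  170.        ]
(145, 181, 190) [418.07066971 313.95646488 190.        ]
(248, 158, 190) [476.96260611  83.88864634 190.        ]
(203, 165, 181) [459.71615417 186.47074569 181.        ]
```

View pics/c1.png

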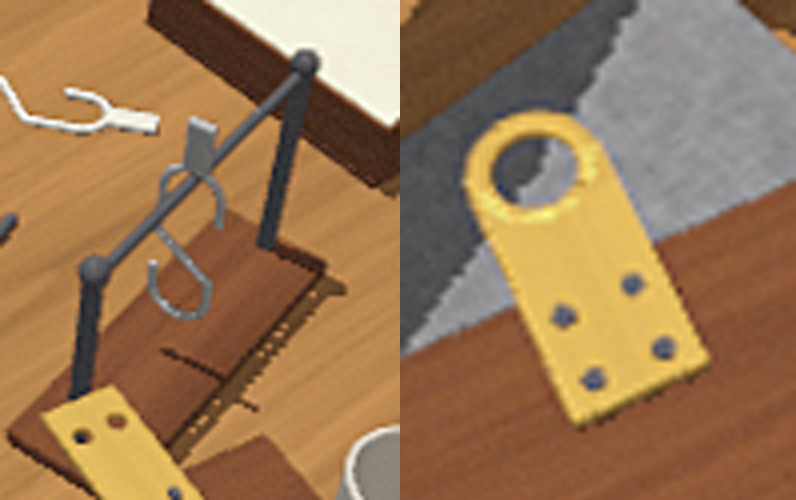

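View pics/c2.png

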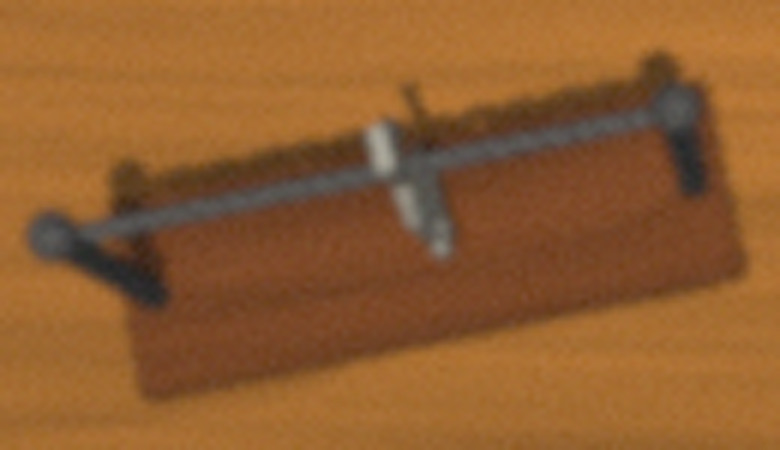

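The crops show the plate top at about scene (360.7,170) and top (198.5,161.5). The hook's free leg is on the far (+x) side. The tab hole is at scene (217.5,298.7) and the tab end at (235.7,335.3).

```bash
python3 - <<'E'
from h import *
_,s=load('scene0');_,t=load('top0')
print('plate top',tri(ray(s,360.7,170),ray(t,198.5,161.5)), atz(s,360.7,170,223),atz(t,198.5,161.5,223))
b=[tri(ray(s,333,207),ray(t,143.3+104.5,157.2)),tri(ray(s,387,155.5),ray(t,143.3,179.2))]
print('balls',b,np.linalg.norm(b[1]-b[0]));d=b[1]-b[0];print('stand yaw(deg of +y axis minus 90)',np.degrees(np.arctan2(d[1],d[0]))-90)
m=(b[0]+b[1])/2; print('mid',m)
h=atz(s,217.5,298.7,170);e=atz(s,235.7,335.3,170);print('tab scene',h,e,np.degrees(np.arctan2(*(e-h)[1::-1])),np.linalg.norm(e-h))
h2=atz(t,396,149,170);print('tab top',h2)
# wrist camera mount relative to tool
_,w=load('wrist0');st=arm.read_state();Rt=R.from_quat(st['ee_rot']).as_matrix()
print('cam in tool',Rt.T@(w['position']-st['position']),'\n',Rt.T@rot(w));print(Rt)
E
```

```text
plate top [457.01836034 187.79418554 229.86575678] [451.14321321 191.80923105 223.        ] [459.66511116 190.5281195  223.        ]
balls [array([478.78730548,  83.82796959, 187.22474175]), array([423.30877603, 320.11593682, 183.16285155])] 242.74754301975437
stand yaw(deg of +y axis minus 90) 13.213258007141945
mid [451.04804076 201.97195321 185.19379665]
tab scene [ 514.85979373 -255.06188904  170.        ] [ 602.73133795 -269.24180296  170.        ] -9.166849054646809 89.0083043504815
tab top [ 511.63840746 -258.91985979  170.        ]
cam in tool [  65.65768488   -0.55262811 -143.37441314] 
 [[ 1.08265559e-03 -9.64695792e-01 -2.63364494e-01]
 [ 9.99999405e-01  1.07989586e-03  1.55237160e-04]
 [ 1.34649592e-04 -2.63364505e-01  9.64696387e-01]]
[[-9.39833585e-01 -3.41631931e-01 -6.75672788e-04]
 [-3.41632581e-01  9.39832341e-01  1.53289038e-03]
 [ 1.11334838e-04  1.67149370e-03 -9.99998597e-01]]
```

```bash
python3 -m handwheel '[{"x":0.1,"y":0.2,"z":0.1},{"x":0.1,"y":0.2,"z":0.1},{"x":0.1,"y":0.2,"z":0.1},{"x":0.1,"y":0.2,"z":0.1},{"x":0.1,"y":0.2,"z":0.1},{"x":0.1,"y":0.2,"z":0.1},{"x":0.15,"y":0.15,"z":0.05},{"x":0.15,"y":0.15,"z":0.05}]' 1
python3 -c "
from h import *
snap('wrist','w1')"
python3 -m handwheel '[{"x":0,"y":0.24,"az":-0.01},{"x":0,"y":0.24,"az":-0.01},{"x":0,"y":0.24,"az":-0.01},{"x":0,"y":0.24,"az":-0.01},{"x":0,"y":0.24,"az":-0.01},{"x":0,"y":0.24,"az":-0.01},{"x":0.05,"y":0.24,"az":-0.01},{"x":0.05,"y":0.24,"az":-0.01}]'
python3 -m handwheel '[{"y":0.2},{"y":0.15,"z":-0.1},{"y":0.05,"z":-0.1},{"z":-0.1},{"z":-0.05},{},{},{}]'
python3 - <<'E'
from h import *
snap('wrist','w2')
a,p=load('w1');b,q=load('w2')
print(proj(p,[513,-257,170]),proj(q,[455,190,223]),proj(q,[455,190,127]))
cv2.imwrite('pics/w12.png',np.hstack([cv2.resize(a,(400,300)),cv2.resize(b,(400,300))])[...,::-1])
E
```

```text
[515.69731592 662.12009792] [1086.42393284  836.43020442] [891.90011079 662.56505819]invalid input at $[0]: expected keys x, y, z, ax, ay, az
invalid input at $[0]: expected keys x, y, z, ax, ay, az
invalid input at $[0]: expected keys x, y, z, ax, ay, az
```

View pics/w12.png

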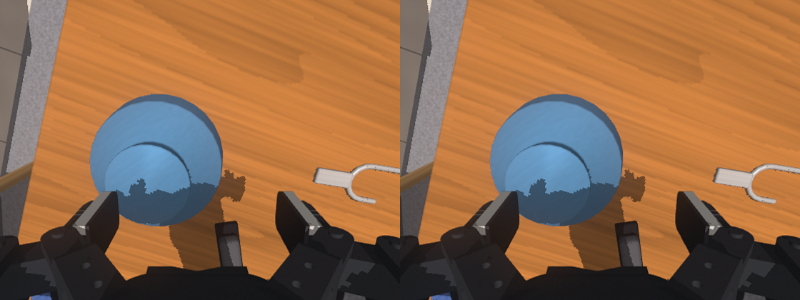

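The arm did not move because every key is required. A blue vase stands just in front of the open fingers, so I'll rise straight up first.

```bash
python3 -m handwheel '[{"x":0,"y":0,"z":0.24,"ax":0,"ay":0,"az":0},{"x":0,"y":0,"z":0.24,"ax":0,"ay":0,"az":0},{"x":0,"y":0,"z":0.24,"ax":0,"ay":0,"az":0},{"x":0.1,"y":0.2,"z":0.08,"ax":0,"ay":0,"az":0},{"x":0.1,"y":0.22,"z":0,"ax":0,"ay":0,"az":0},{"x":0.1,"y":0.22,"z":0,"ax":0,"ay":0,"az":0},{"x":0.1,"y":0.22,"z":0,"ax":0,"ay":0,"az":0},{"x":0.1,"y":0.22,"z":0,"ax":0,"ay":0,"az":0}]' 1
python3 -m handwheel '[{"x":0.1,"y":0.22,"z":0,"ax":0,"ay":0,"az":-0.02},{"x":0.1,"y":0.22,"z":0,"ax":0,"ay":0,"az":-0.02},{"x":0.1,"y":0.22,"z":0,"ax":0,"ay":0,"az":-0.02},{"x":0.1,"y":0.1,"z":0,"ax":0,"ay":0,"az":-0.01},{"x":0.1,"y":0,"z":0,"ax":0,"ay":0,"az":0},{"x":0,"y":0,"z":0,"ax":0,"ay":0,"az":0},{"x":0,"y":0,"z":0,"ax":0,"ay":0,"az":0},{"x":0,"y":0,"z":0,"ax":0,"ay":0,"az":0}]'
python3 -c "
from h import *
snap('wrist','w1b')"
python3 -m handwheel '[{"x":0,"y":0.24,"z":0,"ax":0,"ay":0,"az":0},{"x":0,"y":0.24,"z":0,"ax":0,"ay":0,"az":0},{"x":0,"y":0.24,"z":0,"ax":0,"ay":0,"az":0},{"x":0,"y":0.24,"z":0,"ax":0,"ay":0,"az":0},{"x":0,"y":0.24,"z":0,"ax":0,"ay":0,"az":0},{"x":0,"y":0.24,"z":0,"ax":0,"ay":0,"az":0},{"x":0,"y":0.24,"z":0,"ax":0,"ay":0,"az":0},{"x":0,"y":0.24,"z":0,"ax":0,"ay":0,"az":0}]'
```

```text
clock: 1.05
position: [313.8, -369.5, 391.3]
ee_rot: [-0.173, 0.985, -0.0, 0.0]
contact_force: [0.3, 0.7, -0.1]
gripper_width: 85.3
grasp_force: 0.0
clock: 1.85
position: [413.0, -219.7, 391.3]
ee_rot: [-0.119, 0.993, 0.0, -0.0]
contact_force: [0.8, 0.4, 0.4]
gripper_width: 85.7
grasp_force: 0.0
clock: 2.7
position: [412.9, 165.7, 392.0]
ee_rot: [-0.119, 0.993, 0.0, 0.001]
contact_force: [2.3, -0.9, 1.0]
gripper_width: 85.2
grasp_force: 0.0
```

```bash
python3 -m handwheel '[{"x":0.05,"y":0.1,"z":-0.1,"ax":0,"ay":0,"az":0},{"x":0.1,"y":0.02,"z":-0.1,"ax":0,"ay":0,"az":0},{"x":0.05,"y":0,"z":-0.1,"ax":0,"ay":0,"az":0},{"x":0,"y":0,"z":0,"ax":0,"ay":0,"az":0},{"x":0,"y":0,"z":0,"ax":0,"ay":0,"az":0},{"x":0,"y":0,"z":0,"ax":0,"ay":0,"az":0},{"x":0,"y":0,"z":0,"ax":0,"ay":0,"az":0},{"x":0,"y":0,"z":0,"ax":0,"ay":0,"az":0}]'
python3 - <<'E'
from h import *
snap('wrist','w3')
a,p=load('w1b');b,q=load('w3')
u=proj(p,[513,-257,170]);v=proj(q,[455,190,223]);print(u,v,proj(q,[455,190,127]))
o=[]
for im,c,nm in ((a,u,'tab'),(b,v,'hook')):
    x,y=(np.clip(c-[66,75],0,[560-133,270])).astype(int);print(nm,x,y)
    o.append(cv2.resize(im[y:y+150,x:x+133],None,fx=3,fy=3,interpolation=cv2.INTER_CUBIC))
cv2.imwrite('pics/c3.png',np.hstack(o)[...,::-1])
E
```

```text
clock: 3.5
position: [453.6, 188.6, 332.5]
ee_rot: [-0.119, 0.993, 0.001, 0.001]
contact_force: [0.4, 0.1, -0.5]
gripper_width: 85.4
grasp_force: 0.0
[220.14718003 260.88399828] [277.80885709 209.10823424] [277.20805623 183.39773547]
tab 154 185
hook 211 134
```

View pics/c3.png

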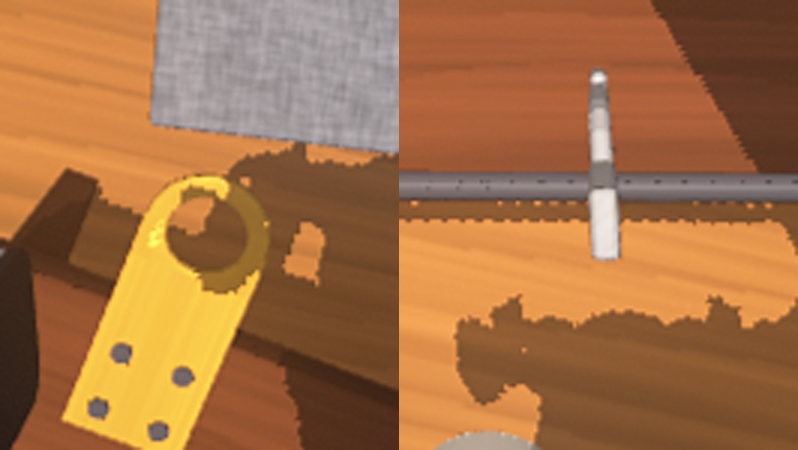

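The left panel shows the round tab, with its hole at (207,233) in the crop. The right panel shows the rail exactly horizontal at rows 172–202, so the tool yaw matches the stand. The plate's far top edge is at (605,258).

```bash
python3 - <<'E'
from h import *
a,p=load('w1b');b,q=load('w3')
f=lambda x,y,o:(o[0]+x/3-.33,o[1]+y/3-.33)
T=(154,185);H=(211,134)
print('hole',atz(p,*f(207,233,T),170))
# tab sides direction: left edge (140,235)->(62,418), right edge (262,275)->(185,452)
for s,e in (((140,235),(62,418)),((262,275),(185,452))):
    d=atz(p,*f(*e,T),170)-atz(p,*f(*s,T),170);print('tab yaw',np.degrees(np.arctan2(d[1],d[0])))
pl=atz(q,*f(605.5,258,H),223);sh=atz(q,*f(598,72,H),122);rl=atz(q,*f(603,187,H),181)
st=arm.read_state();Rt=R.from_quat(st['ee_rot']).as_matrix();hx=-Rt[:,0];print('tool yaw',np.degrees(np.arctan2(hx[1],hx[0])))
for n,X in (('platefar',pl),('shank',sh),('rail',rl)):
    D=X-[454,190,0];print(n,X,'along hx',D@hx,'along hy',D@Rt[:,1])
r=[atz(q,*f(x,y,H),181) for x,y in ((400,187),(795,187))];d=r[1]-r[0];print('rail yaw',np.degrees(np.arctan2(d[1],d[0]))-90)
print(st['position'])
E
```

```text
hole [ 514.00058209 -254.04643023  170.        ]
tab yaw -10.508544428803875
tab yaw -9.299153219246811
tool yaw 13.68475329019683
platefar [439.65176037 285.87875142 223.        ] along hx 9.083670556593038 along hy 96.72391362907642
shank [401.2751985  308.16586631 122.        ] along hx -23.08548437602496 along hy 127.37935882823817
rail [428.84507634 297.2896112  181.        ] along hx 1.219005210395884 along hy 110.3350012940052
rail yaw 13.73581519139259
[453.53609671 188.60589951 332.18830565]
```

```bash
python3 - <<'E'
from h import *
q=load('w3')[1]
st=arm.read_state();Rt=R.from_quat(st['ee_rot']).as_matrix()
for n,x,y,z in (('platefar',206.5,258,223),('shank',199,72,122),('rail',204,187,181)):
    X=atz(q,211+x/3-.33,134+y/3-.33,z);print(n,X,'rel TCP in tool',Rt.T@(X-st['position']))
E
```

```text
platefar [462.33565721 193.05916185 223.        ] rel TCP in tool [ -9.43601733   2.16057514 109.20459419]
shank [431.6168669  184.07518222 122.        ] rel TCP in tool [ 22.69085722   0.62098325 210.15433197]
rail [454.83806638 190.95100605 181.        ] rel TCP in tool [ -1.58818366   1.85356375 151.19239527]
```

```bash
python3 -m handwheel '[{"x":0,"y":0.008,"z":-0.15,"ax":0,"ay":0,"az":0},{"x":0,"y":0,"z":-0.2,"ax":0,"ay":0,"az":0},{"x":0,"y":0,"z":-0.15,"ax":0,"ay":0,"az":0},{"x":0,"y":0,"z":-0.1,"ax":0,"ay":0,"az":0},{"x":0,"y":0,"z":-0.06,"ax":0,"ay":0,"az":0},{"x":0,"y":0,"z":-0.04,"ax":0,"ay":0,"az":0},{"x":0,"y":0,"z":0,"ax":0,"ay":0,"az":0},{"x":0,"y":0,"z":0,"ax":0,"ay":0,"az":0}]' - 
python3 -m handwheel '[{"x":0,"y":0,"z":0,"ax":0,"ay":0,"az":0},{"x":0,"y":0,"z":0,"ax":0,"ay":0,"az":0},{"x":0,"y":0,"z":0,"ax":0,"ay":0,"az":0},{"x":0,"y":0,"z":0,"ax":0,"ay":0,"az":0},{"x":0,"y":0,"z":0,"ax":0,"ay":0,"az":0},{"x":0,"y":0,"z":0,"ax":0,"ay":0,"az":0},{"x":0,"y":0,"z":0,"ax":0,"ay":0,"az":0},{"x":0,"y":0,"z":0,"ax":0,"ay":0,"az":0}]' -1
```

```text
clock: 4.35
position: [454.3, 190.7, 192.3]
ee_rot: [-0.119, 0.993, 0.0, 0.001]
contact_force: [0.3, 0.9, 0.3]
gripper_width: 85.5
grasp_force: 0.0
clock: 5.15
position: [453.7, 190.3, 191.5]
ee_rot: [-0.119, 0.993, 0.0, 0.0]
contact_force: [0.4, -0.0, 0.4]
gripper_width: 6.0
grasp_force: 59.9
```

```bash
python3 -m handwheel '[{"x":0,"y":0,"z":0.04,"ax":0,"ay":0,"az":0},{"x":0,"y":0,"z":0.08,"ax":0,"ay":0,"az":0},{"x":0,"y":0,"z":0.08,"ax":0,"ay":0,"az":0},{"x":0,"y":0,"z":0.04,"ax":0,"ay":0,"az":0},{"x":0,"y":0,"z":0,"ax":0,"ay":0,"az":0},{"x":0,"y":0,"z":0,"ax":0,"ay":0,"az":0},{"x":0,"y":0,"z":0,"ax":0,"ay":0,"az":0},{"x":0,"y":0,"z":0,"ax":0,"ay":0,"az":0}]'
python3 -m handwheel '[{"x":-0.04,"y":-0.01,"z":0,"ax":0,"ay":0,"az":0},{"x":-0.08,"y":-0.02,"z":0,"ax":0,"ay":0,"az":0},{"x":-0.08,"y":-0.02,"z":0,"ax":0,"ay":0,"az":0},{"x":-0.08,"y":-0.02,"z":0,"ax":0,"ay":0,"az":0},{"x":-0.08,"y":-0.02,"z":0,"ax":0,"ay":0,"az":0},{"x":0,"y":0,"z":0,"ax":0,"ay":0,"az":0},{"x":0,"y":0,"z":0,"ax":0,"ay":0,"az":0},{"x":0,"y":0,"z":0,"ax":0,"ay":0,"az":0}]'
```

```text
clock: 5.95
position: [453.3, 190.0, 238.5]
ee_rot: [-0.119, 0.993, -0.0, -0.001]
contact_force: [-0.3, -0.8, -0.7]
gripper_width: 5.9
grasp_force: 59.7
clock: 6.75
position: [382.0, 172.5, 239.4]
ee_rot: [-0.119, 0.993, 0.0, 0.0]
contact_force: [-0.5, -0.0, -1.4]
gripper_width: 6.2
grasp_force: 59.6
```

```bash
python3 -m handwheel '[{"x":0,"y":-0.1,"z":0.05,"ax":0,"ay":0,"az":-0.026},{"x":0,"y":-0.2,"z":0,"ax":0,"ay":0,"az":-0.026},{"x":0,"y":-0.2,"z":0,"ax":0,"ay":0,"az":-0.026},{"x":0,"y":-0.2,"z":0,"ax":0,"ay":0,"az":-0.026},{"x":0,"y":-0.2,"z":0,"ax":0,"ay":0,"az":-0.026},{"x":0,"y":-0.2,"z":0,"ax":0,"ay":0,"az":-0.026},{"x":0,"y":-0.2,"z":0,"ax":0,"ay":0,"az":-0.026},{"x":0,"y":-0.2,"z":0,"ax":0,"ay":0,"az":-0.026}]'
python3 -m handwheel '[{"x":0,"y":-0.2,"z":0,"ax":0,"ay":0,"az":-0.026},{"x":0.05,"y":-0.16,"z":0,"ax":0,"ay":0,"az":-0.026},{"x":0.1,"y":-0.12,"z":-0.02,"ax":0,"ay":0,"az":0},{"x":0.1,"y":-0.09,"z":-0.03,"ax":0,"ay":0,"az":0},{"x":0.05,"y":0,"z":0,"ax":0,"ay":0,"az":0},{"x":0,"y":0,"z":0,"ax":0,"ay":0,"az":0},{"x":0,"y":0,"z":0,"ax":0,"ay":0,"az":0},{"x":0,"y":0,"z":0,"ax":0,"ay":0,"az":0}]'
python3 - <<'E'
from h import *
for n in ('wrist','scene','top'): snap(n,n+'5')
a=load('wrist5')[0];b,s=load('scene5')
u=proj(s,[470,-248,165]).astype(int);print(u,arm.read_state()['position'])
x,y=u-[66,75]
cv2.imwrite('pics/c5.png',np.hstack([cv2.resize(a[90:390,150:416],None,fx=1.5,fy=1.5),cv2.resize(b[y:y+150,x:x+133],None,fx=3,fy=3,interpolation=cv2.INTER_CUBIC)])[...,::-1]);print(x,y)
E
```

```text
clock: 7.55
position: [381.9, -129.6, 249.4]
ee_rot: [0.045, 0.999, -0.0, 0.0]
contact_force: [1.6, 0.7, -0.3]
gripper_width: 6.2
grasp_force: 59.7
clock: 8.35
position: [441.2, -241.1, 239.7]
ee_rot: [0.084, 0.996, 0.0, 0.0]
contact_force: [-0.1, 1.3, -0.9]
gripper_width: 6.1
grasp_force: 59.7
[209 283] [ 441.31955271 -241.20844799  239.91627448]
143 208
```

View pics/c5.png

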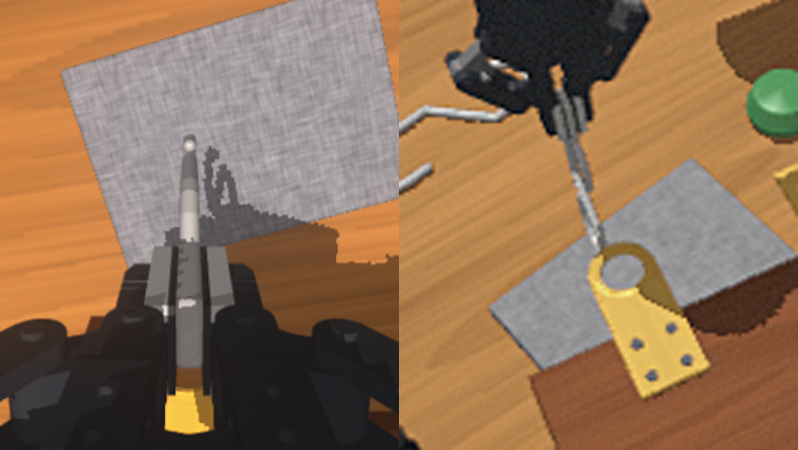

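The hook hangs upright in line with the tab. Next I'll drop 12 mm and advance about 53 mm along the tab.

```bash
python3 -m handwheel '[{"x":0,"y":0,"z":-0.06,"ax":0,"ay":0,"az":0},{"x":0.03,"y":-0.006,"z":0,"ax":0,"ay":0,"az":0},{"x":0.06,"y":-0.012,"z":0,"ax":0,"ay":0,"az":0},{"x":0.06,"y":-0.012,"z":0,"ax":0,"ay":0,"az":0},{"x":0.06,"y":-0.012,"z":0,"ax":0,"ay":0,"az":0},{"x":0.04,"y":-0.008,"z":0,"ax":0,"ay":0,"az":0},{"x":0.016,"y":0,"z":0,"ax":0,"ay":0,"az":0},{"x":0,"y":0,"z":0,"ax":0,"ay":0,"az":0}]'
python3 - <<'E'
from h import *
for n in ('wrist','scene'): snap(n,n+'6')
a=load('wrist6')[0];b,s=load('scene6')
st=arm.read_state();P=st['position'];Rt=R.from_quat(st['ee_rot']).as_matrix();hx=-Rt[:,0]
tip=P+hx*20+[0,0,-64.5+19];d=tip-[514.2,-254.8,170];print(P,'tip-hole',d);print('tip px',proj(s,tip))
cv2.imwrite('pics/c6.png',np.hstack([cv2.resize(a[90:390,150:416],None,fx=1.5,fy=1.5),cv2.resize(b[240:340,170:258],None,fx=4.5,fy=4.5,interpolation=cv2.INTER_CUBIC)])[...,::-1])
E
```

```text
clock: 9.3
position: [495.2, -251.8, 226.9]
ee_rot: [0.085, 0.996, 0.0, -0.0]
contact_force: [1.3, 0.7, -0.7]
gripper_width: 6.2
grasp_force: 59.6
[ 494.57913769 -251.66564732  227.21489268] tip-hole [ 0.09214095 -0.24165358 11.70572312]
tip px [216.71255804 295.3410612 ]
```

View pics/c6.png

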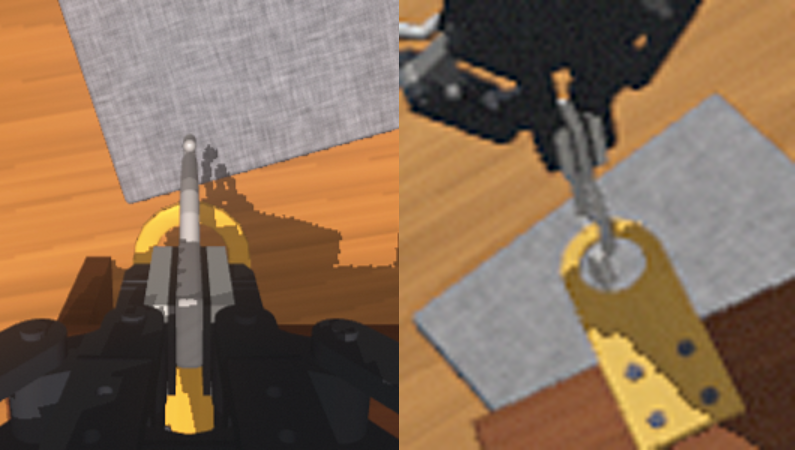

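The tip appears inside the hole at the predicted pixel (216.7,296). I'll lower it now.

```bash
python3 -m handwheel '[{"x":0,"y":0,"z":-0.03,"ax":0,"ay":0,"az":0},{"x":0,"y":0,"z":-0.04,"ax":0,"ay":0,"az":0},{"x":0,"y":0,"z":-0.04,"ax":0,"ay":0,"az":0},{"x":0,"y":0,"z":-0.04,"ax":0,"ay":0,"az":0},{"x":0,"y":0,"z":-0.04,"ax":0,"ay":0,"az":0},{"x":0,"y":0,"z":-0.02,"ax":0,"ay":0,"az":0},{"x":0,"y":0,"z":0,"ax":0,"ay":0,"az":0},{"x":0,"y":0,"z":0,"ax":0,"ay":0,"az":0}]'
```

```text
clock: 10.2
position: [495.0, -251.8, 185.4]
ee_rot: [0.085, 0.996, -0.0, 0.0]
contact_force: [0.3, 1.1, -0.3]
gripper_width: 6.0
grasp_force: 59.6
```

```bash
python3 -m handwheel '[{"x":0,"y":0,"z":-0.01,"ax":0,"ay":0,"az":0},{"x":0,"y":0,"z":-0.005,"ax":0,"ay":0,"az":0},{"x":0,"y":0,"z":-0.005,"ax":0,"ay":0,"az":0},{"x":0,"y":0,"z":0,"ax":0,"ay":0,"az":0},{"x":0,"y":0,"z":0,"ax":0,"ay":0,"az":0},{"x":0,"y":0,"z":0,"ax":0,"ay":0,"az":0},{"x":0,"y":0,"z":0,"ax":0,"ay":0,"az":0},{"x":0,"y":0,"z":0,"ax":0,"ay":0,"az":0}]'
```

```text
clock: 11.0
position: [494.8, -251.7, 181.4]
ee_rot: [0.085, 0.996, -0.0, 0.0]
contact_force: [-0.1, -0.6, -0.7]
gripper_width: 6.2
grasp_force: 59.6
```

```bash
python3 -m handwheel '[{"x":0,"y":0,"z":-0.004,"ax":0,"ay":0,"az":0},{"x":0,"y":0,"z":0,"ax":0,"ay":0,"az":0},{"x":0,"y":0,"z":0,"ax":0,"ay":0,"az":0},{"x":0,"y":0,"z":0,"ax":0,"ay":0,"az":0},{"x":0,"y":0,"z":0,"ax":0,"ay":0,"az":0},{"x":0,"y":0,"z":0,"ax":0,"ay":0,"az":0},{"x":0,"y":0,"z":0,"ax":0,"ay":0,"az":0},{"x":0,"y":0,"z":0,"ax":0,"ay":0,"az":0}]'
python3 -m handwheel '[{"x":0,"y":0,"z":0,"ax":0,"ay":0,"az":0},{"x":0,"y":0,"z":0,"ax":0,"ay":0,"az":0},{"x":0,"y":0,"z":0,"ax":0,"ay":0,"az":0},{"x":0,"y":0,"z":0,"ax":0,"ay":0,"az":0},{"x":0,"y":0,"z":0,"ax":0,"ay":0,"az":0},{"x":0,"y":0,"z":0,"ax":0,"ay":0,"az":0},{"x":0,"y":0,"z":0,"ax":0,"ay":0,"az":0},{"x":0,"y":0,"z":0,"ax":0,"ay":0,"az":0}]' 0.2
python3 - <<'E'
from h import *
for n in ('wrist','scene'): snap(n,n+'7')
a=load('wrist7')[0];b,s=load('scene7')
cv2.imwrite('pics/c7.png',np.hstack([cv2.resize(a[90:390,150:416],None,fx=1.5,fy=1.5),cv2.resize(b[240:340,170:258],None,fx=4.5,fy=4.5,interpolation=cv2.INTER_CUBIC)])[...,::-1])
E
```

```text
clock: 11.8
position: [495.0, -251.8, 180.8]
ee_rot: [0.085, 0.996, -0.0, 0.0]
contact_force: [-0.7, -0.1, 4.6]
gripper_width: 6.1
grasp_force: 60.3
clock: 12.6
position: [494.8, -251.7, 180.5]
ee_rot: [0.085, 0.996, 0.0, 0.0]
contact_force: [0.3, -0.3, -0.2]
gripper_width: 51.3
grasp_force: 0.0
```

View pics/c7.png

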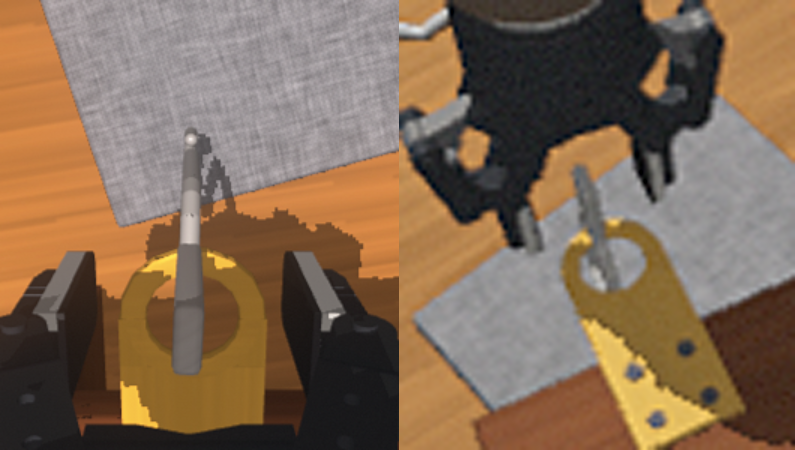

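The contact force of 4.6 N confirmed seating. The released hook hangs on the tab with its tip in the hole and the fingers clear on both sides. I'll retreat upward and check that it is still.

```bash
python3 -m handwheel '[{"x":0,"y":0,"z":0.05,"ax":0,"ay":0,"az":0},{"x":0,"y":0,"z":0.1,"ax":0,"ay":0,"az":0},{"x":0,"y":0,"z":0.1,"ax":0,"ay":0,"az":0},{"x":0,"y":0,"z":0.1,"ax":0,"ay":0,"az":0},{"x":0,"y":0,"z":0.15,"ax":0,"ay":0,"az":0},{"x":0,"y":0,"z":0.15,"ax":0,"ay":0,"az":0},{"x":-0.1,"y":0,"z":0.1,"ax":0,"ay":0,"az":0},{"x":-0.1,"y":0,"z":0,"ax":0,"ay":0,"az":0}]'
for i in 1 2; do python3 -c "
from h import *
snap('wrist','e$i');snap('scene','es$i')"
[ $i = 1 ] && python3 -m handwheel '[{"x":0,"y":0,"z":0,"ax":0,"ay":0,"az":0},{"x":0,"y":0,"z":0,"ax":0,"ay":0,"az":0},{"x":0,"y":0,"z":0,"ax":0,"ay":0,"az":0},{"x":0,"y":0,"z":0,"ax":0,"ay":0,"az":0},{"x":0,"y":0,"z":0,"ax":0,"ay":0,"az":0},{"x":0,"y":0,"z":0,"ax":0,"ay":0,"az":0},{"x":0,"y":0,"z":0,"ax":0,"ay":0,"az":0},{"x":0,"y":0,"z":0,"ax":0,"ay":0,"az":0}]'; done
python3 - <<'E'
from h import *
a=[load(f'es{i}')[0] for i in (1,2)]
print(np.abs(a[0].astype(int)-a[1])[240:340,170:258].mean())
cv2.imwrite('pics/c8.png',np.hstack([cv2.resize(load('e2')[0],(400,300)),cv2.resize(a[1][240:340,160:290],(390,300),interpolation=cv2.INTER_CUBIC)])[...,::-1])
E
```

```text
clock: 13.5
position: [455.9, -252.4, 334.8]
ee_rot: [0.084, 0.996, -0.001, 0.004]
contact_force: [0.2, 0.1, -0.4]
gripper_width: 51.4
grasp_force: 0.0
clock: 14.4
position: [454.9, -251.7, 330.5]
ee_rot: [0.085, 0.996, 0.0, -0.0]
contact_force: [0.0, -0.2, 0.5]
gripper_width: 51.6
grasp_force: 0.0
2.2070833333333333
```

View pics/c8.png

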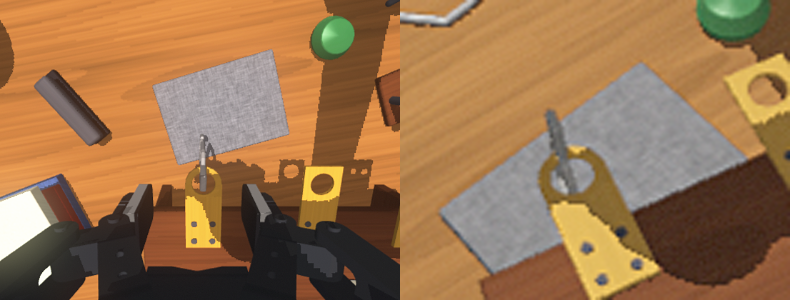

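The hook hangs upright and still on the round tab, at about (203,165) in the wrist view, and the gripper is clear.

```bash
python3 -c "
from bench import arm
print(arm.job_done())"
```

```text
the job is handed in; nothing more can be done
None
```

The steel S-hook now hangs upright and still on the round-nosed brass tab, tip down through its hole, with the gripper clear of it; the job was handed in at about 14.5 s on the robot's clock, but no verdict came back.

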